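Knock the blue stop dowel out of the framing jig

TASK

Slide the catch pan by its yellow handle under the blue dowel in the raised framing jig, then use the orange-handled punch to drive the blue dowel down through its hole so that it drops into the pan. Put the punch back upright in its stand hole and leave the pan standing on the table with the dowel in it; do not touch the blue dowel with the gripper, and leave the red dowel where it is.

Things in the scene. Friction and masses are not known exactly. Their poses are not given: they have to be found in the camera images.
- dowel_blue: Blue dowel, 24 mm diameter, 46 mm long, upright in a 26 mm through-hole of the fixed wooden jig (see red). Origin at its middle, z up along it; at the start its x runs along the jig's length and its +y across it, to the pan's side. It stands 8 mm proud of the jig's top (its top at z 123 mm) and of its underside. Spring balls hold it: about 5 N to start it, some 20 mm of push, then it falls free.
- dowel_red: Red dowel, same size, origin at its middle, in the jig's other end hole. The jig is a bridge: board 290 x 80 mm, 30 mm thick, top 115 and underside 85 mm above the table, on an 18 mm leg across each end, open along both long sides. Holes on its middle line at -65, 0 (empty) and 65 mm from its centre; from an end hole to the near leg 62 mm.
- pan: Square aluminium pan, open on top, 78 x 78 mm, 30 mm high, walls and floor 4 mm, 0.2 kg; origin at the centre of its underside. A yellow handle bar, 18 mm wide along the pan's x, from 22 to 42 mm above the table, runs along +y out to 166 mm from the origin. Starts left of the jig, handle pointing away from it. Held about 125 mm out, the gripper stays clear of the jig.
- punch: Punch, 0.16 kg, upright in the 26 mm wide, 55 mm deep hole of a fixed wooden stand (80 x 80 mm, 70 mm high) at the right. Origin at its nose tip, z up to the handle. Steel nose 12 mm diameter from 0 to 40 mm, brass collar 44 mm diameter to 46 mm, round orange handle 28 mm diameter to 108 mm. The collar rests on the stand; nose tip 30 mm above the table. It must go back there.
Not all that is in view belongs to the job. Of the things shaped like the dowel_blue, the blue one is meant.

How it is judged:
On the way, in this order (a step that is already met when the one before it is completed fails the run):
1. the pan stands on the table under the blue dowel (horizontal distance between pan and dowel_blue below 0.035 m and height (world z) of pan below 0.01 m and height (world z) of dowel_blue above 0.09 m), for 0.2 s.
2. the punch presses on the blue dowel in its hole (contact force between punch and dowel_blue above 1 N and height (world z) of dowel_blue above 0.06 m), for 0.05 s.
3. the blue dowel has dropped into the pan (horizontal distance between pan and dowel_blue below 0.04 m and height (world z) of dowel_blue below 0.045 m), for 0.2 s.
At the end, for the whole second after the job is handed in: The blue dowel lies at rest in the pan (its middle within 40 mm of the pan's centre and below 45 mm), the pan stands level on the table, the punch is back upright in its stand within 20 mm and 10 degrees of where it started, and the red dowel is within 10 mm of where it started (horizontal distance between pan and dowel_blue below 0.04 m and z of dowel_blue in the frame of pan below 0.045 m and linear speed of each of dowel_blue, punch below 0.03 m/s and height (world z) of pan below 0.01 m and angle between pan's own z axis and vertical below 0.1 rad and distance of punch from where it was at the start of the episode below 0.02 m and angle between punch's own z axis and vertical below 0.17 rad and distance of dowel_red from where it was at the start of the episode below 0.01 m); the robot touches nothing.
It fails at once if the gripper touched the blue dowel (contact force between any of the fingers, the arm and dowel_blue above 0.5 N).
It fails at once if the red dowel was moved (distance of dowel_red from where it was at the start of the episode above 0.01 m).
It also fails if it takes over 64 s, if anything falls off the work surface, if the arm or the gripper's body presses on something with over 40 N, if the wrist force passes 120 N, or if a joint passes its speed limit or range.

ROBOT

A 7-joint arm with a two-finger parallel gripper is mounted at the origin on the work surface. World frame = base frame: x ahead of the robot, y to its left, z up, the work surface at z = 0. Lengths are in m, angles in rad, forces in N, time in s.
With the tool pointing down it reaches from about 0.425 to 0.825 m from the base axis. Payload 3.6 kg.
Tool frame: the origin (TCP) lies midway between the tips of the shut fingers; the grasp point (between the pads) lies 19 mm behind it; z points along the fingers, y is the line along which they close (so a half turn about z gives the same grasp; the last joint's range is limited). The gripper opens to 85 mm and grips with 20 to 120 N. Pads are 22 mm wide; open, the fingers measure 114 mm over their backs; the gripper's body (76 mm by 85 mm) begins 54 mm behind the grasp point. The pads swing forward as they close: fully open they stand 13 mm farther back than shut.
Start: joints at [1.075, 0.615, -0.013, 1.423, 0.008, 1.103, -0.04], TCP at [0.294, -0.58, 0.203] pointing down, gripper open.
Joint ranges: [-3.12, 3.12], [-0.3, 2.06], [-1.34, 1.32], [0.26, 2.42], [-1.36, 4.5], [0.01, 1.98], [-2.84, 2.84]. Speed limits (rad/s): [2.79, 2.79, 3.14, 3.14, 3.14, 3.14, 3.14].

INTERFACE

Orientations are given as a rotation vector (axis times angle).
In Python, from cell import readout, viewer, workorder gives the robot as it stands.
- The arm moves only by the tool apply_moves, never from a script. Its argument "targets" is a list of rows, each a list of 3 entries, a list of its own where there are three numbers: the shift along the tool's x, y, z in mm, then the turn, a rotation vector about the tool's x, y, z in degrees, then the gripper command: -1 is fully open, 1 is shut, values between are in proportion. A call has 1 to 8 rows; each row shifts and turns the commanded pose from where the row before left it, along the tool's axes as they then stand; what a row does not reach is not made up. A row lasts 1/8 s, in which the tool goes at most 62.5 mm and 10.7 degrees, less where a joint would pass 70% of its speed; a pose out of reach is approached as far as the arm can. A call is refused whole if a number of a shift passes 62.5 or a number of a turn 10.7, either way. A call with a gripper value outside its range is refused whole. The fingers move at their own pace and stop on an object; the grip force is fixed at half the most. Time passes only in rows, so rows that do not move let the fingers close. It gives the time, the measured TCP pose, the force, the opening and the grip force at its end, in the units of the state.
- readout.read_state(): the state, without advancing time (a new reading comes with each control period).
- viewer.read_camera(name): name is "side" or "top" or "wrist"; returns the picture (400x640x3 uint8, red, green, blue); there is no depth.
- viewer.camera_params(name): a dict with "fx", "fy", "cx", "cy" (pixels), "R" (3x3) and "t" (3): a world point X has camera coordinates R X + t; the wrist camera has in their place "mount" (4x4, takes a point from camera to tool coordinates, whose origin is the TCP and whose axes are the flange's). Camera axes: x right, y down, z forward; pixel columns grow to the right and rows downward; lengths in m; the calibration is good to about 2 mm. A picture is of the moment at which its call begins: read the wrist's pose just before it. camera_params takes no time and is no camera call.
- workorder.close_job(): hands the job in; it is judged then, once.
The state is a dict: "clock": time; "joint_pos": joint angles; "dq": joint speeds; "joint_efforts": joint torques, N m; "eef_pos": TCP position; "ee_rot": TCP orientation; "contact_force": force on the tool from outside, world axes, zero at the start; "ft_torque": the same for the moment, N m; "grip_width": opening from 0.0 (shut) to 1.0 (fully open); "gripper_force": force on a finger pad.
Only numpy, scipy, OpenCV 4.12 (cv2) and the standard library are available. Lean on these libraries where they do the work, as an engineer would, in place of code of your own. Each camera call takes 0.05 s, during which the arm holds its last target. There are 200 camera calls.

## Working session

There is one attempt and no reset: what is moved stays moved. The work goes in short steps, Python scripts to look and compute and a tool call to move; the robot and the scene stay as the last step left them, time stands still between calls to the robot, and variables do not carry over. Pictures are saved under pics/ and viewed, at most 10 in all, crops included, and the job is handed in when it is done.

Besides the shell and the picture viewer there is one more tool, called after ">>>" as name([rows], argument=value, ...), one row to a line, values as JSON. apply_moves: Moves the arm, as the interface text tells. Its arguments: {"type":"object","properties":{"targets":{"type":"array","items":{"type":"array"}}},"required":["targets"]}

```bash
mkdir -p pics; python3 - <<'E'
from cell import readout, viewer
import cv2
s=readout.read_state(); print({k:(v if not hasattr(v,'__len__') else [round(float(x),3) for x in v]) for k,v in s.items()})
for n in ("top","side"):
    im=viewer.read_camera(n); cv2.imwrite(f"pics/{n}0.png",im[:,:,::-1])
    p=viewer.camera_params(n); print(n,p)
print(viewer.camera_params("wrist"))
E
```

```text
{'clock': 0.0, 'joint_pos': [1.075, 0.616, -0.013, 1.425, 0.008, 1.103, -0.04], 'dq': [0.001, -0.001, 0.0, 0.0, -0.001, -0.001, -0.001], 'joint_efforts': [-0.0, -46.921, 0.259, -17.103, 0.01, 0.01, 0.0], 'eef_pos': [0.294, -0.579, 0.202], 'ee_rot': [-3.053, -0.731, 0.001], 'contact_force': [-0.2, 0.126, -0.183], 'ft_torque': [-0.012, 0.007, -0.001], 'gripper_force': 0.0, 'grip_width': 1.002304163424067}
top {'fx': 394.95656174631046, 'fy': 394.95656174631046, 'cx': 317.2132920288553, 'cy': 200.23891044333774, 'R': array([[-0.02284246, -0.99912355,  0.03507636],
       [-0.99219862,  0.01835513, -0.1233085 ],
       [ 0.1225566 , -0.03761939, -0.99174829]]), 't': array([-0.01829906,  0.52720029,  0.73379357])}
side {'fx': 484.7001709308108, 'fy': 484.7001709308108, 'cx': 324.1067291251124, 'cy': 196.2365263025517, 'R': array([[ 0.99822068, -0.05823783,  0.01279973],
       [-0.0264838 , -0.62535139, -0.77989374],
       [ 0.05342365,  0.77816708, -0.62578104]]), 't': array([-0.52502196,  0.0843304 ,  0.9714593 ])}
{'fx': 313.22247823430405, 'fy': 313.22247823430405, 'cx': 316.90330519379614, 'cy': 197.00182503791316, 'mount': array([[ 1.28959156e-04, -9.51892566e-01, -3.06431928e-01,
         7.89173692e-02],
       [ 9.99999295e-01,  4.84600039e-04, -1.08450876e-03,
         1.35848603e-04],
       [ 1.18083275e-03, -3.06431572e-01,  9.51891957e-01,
        -1.70469620e-01],
       [ 0.00000000e+00,  0.00000000e+00,  0.00000000e+00,
         1.00000000e+00]])}
```

View pics/top0.png

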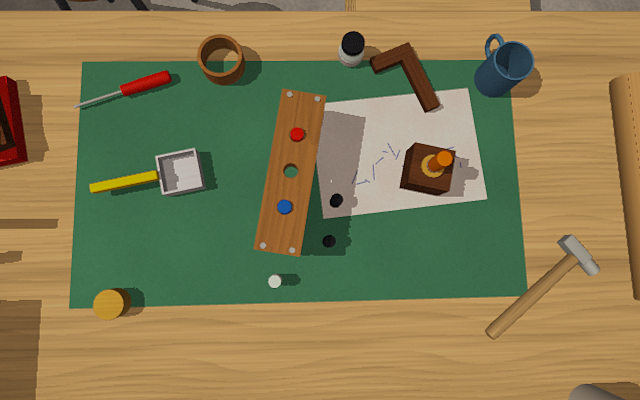

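View pics/side0.png

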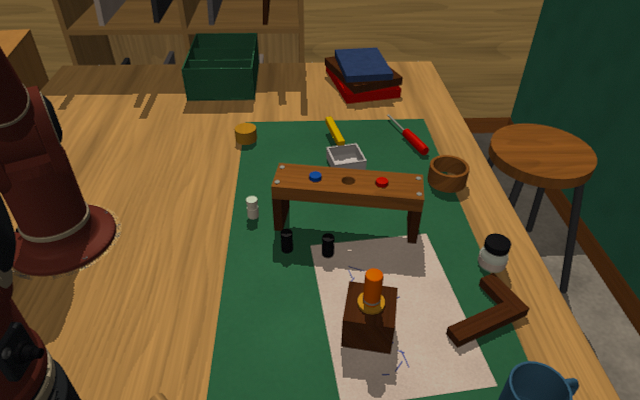

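Top view: the blue dowel is at (285,206), red at (297,134), pan centre near (181,171) with its handle end at (91,188), and punch handle top at (445,158). The side view agrees: blue (315,176), red (381,182), punch top (374,271).

```bash
cat > h.py <<'E'
from cell import readout, viewer
import numpy as np, cv2
from scipy.spatial.transform import Rotation as Ro
def cam(n, st=None):
    p=viewer.camera_params(n)
    if n!="wrist": return p,p["R"],p["t"]
    T=np.eye(4);T[:3,:3]=Ro.from_rotvec(st["ee_rot"]).as_matrix();T[:3,3]=st["eef_pos"]
    W=np.linalg.inv(T@p["mount"]); return p,W[:3,:3],W[:3,3]
def pix2w(c,uv,z):
    p,R,t=c
    d=R.T@np.array([(uv[0]-p["cx"])/p["fx"],(uv[1]-p["cy"])/p["fy"],1]); o=-R.T@t
    return o+d*(z-o[2])/d[2]
def w2pix(c,X):
    p,R,t=c; q=R@np.asarray(X)+t
    return np.array([p["fx"]*q[0]/q[2]+p["cx"],p["fy"]*q[1]/q[2]+p["cy"]])
E
python3 - <<'E'
from h import *
im=cv2.imread("pics/top0.png")
a=cv2.resize(im[130:220,80:215],None,fx=4,fy=4,interpolation=cv2.INTER_CUBIC)
b=cv2.resize(im[130:220,395:465],None,fx=3.6,fy=4,interpolation=cv2.INTER_CUBIC)
cv2.imwrite("pics/crop1.png",np.hstack([a,b]))
T=cam("top");S=cam("side")
for n,u,v,z in (("blue",(285,206),(315,175.5),.123),("red",(297,134),(381,181.5),.123),("punchtop",(445,158),(374,271),.138),("collar",(433,167),None,.076),("hend",(91,188),None,.042)):
    print(n,pix2w(T,u,z).round(4), pix2w(S,v,z).round(4) if v else '')
# color blob yellow
h=cv2.cvtColor(im,cv2.COLOR_BGR2HSV)
m=(h[:,:,0]>24)&(h[:,:,0]<34)&(h[:,:,1]>200)&(h[:,:,2]>120); m[:, 165:]=0; m[:165]=0; m[200:]=0
ys,xs=np.nonzero(m); W=np.array([pix2w(T,p,.042)[:2] for p in zip(xs,ys)])
c=W.mean(0); w,V=np.linalg.eigh(np.cov((W-c).T)); print(len(xs),c,V[:,1],np.ptp((W-c)@V[:,1]),np.degrees(np.arctan2(V[1,1],V[0,1])))
E
```

```text
blue [0.5067 0.0293 0.123 ] [0.5081 0.0243 0.123 ]
red [0.6327 0.0068 0.123 ] [ 6.335e-01 -2.000e-04  1.230e-01]
punchtop [ 0.5827 -0.2462  0.138 ] [ 0.5852 -0.2417  0.138 ]
collar [ 0.58   -0.2457  0.076 ] 
hend [0.5568 0.3977 0.042 ] 
517 [0.5698584  0.33980481] [-0.19942396  0.97991331] 0.1240386503879273 101.50327553581101
```

View pics/crop1.png

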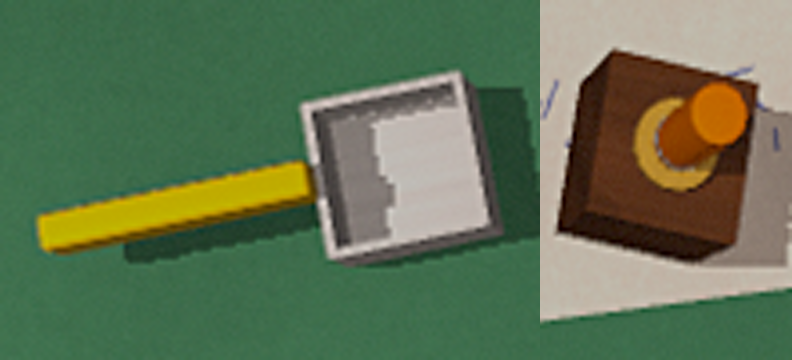

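The enlarged crop shows the pan rim corners at about (156,156), (195,148), (205,188) and (163,195). The handle runs at about 101° and the punch stands upright in its stand. I'll go above the handle.

```bash
cat >> h.py <<'E'
def yaw(st): 
    x=Ro.from_rotvec(st["ee_rot"]).as_matrix()[:,0]; return np.degrees(np.arctan2(x[1],x[0]))
def plan(pos,th,n,start=None):
    """rows (mm, deg about tool z) to go from the present/commanded pose to tool pos, tool-x heading th, tool down"""
    if start is None:
        st=readout.read_state(); p0,t0=np.array(st["eef_pos"]),yaw(st)
    else: p0,t0=np.array(start[0],float),start[1]
    R0=lambda t:np.array([[np.cos(t),np.sin(t),0],[np.sin(t),-np.cos(t),0],[0,0,-1]])
    d=(np.array(pos)-p0)*1000/n; dt=(th-t0)/n
    for i in range(n):
        print(np.round(R0(np.radians(t0+i*dt)).T@d,1).tolist(), "turn z",round(-dt,2))
E
python3 -c "
from h import *
T=cam('top'); print(np.mean([pix2w(T,(80+u/4,130+v/4),.03) for u,v in ((303,103),(462,72),(502,232),(332,262))],0), yaw(readout.read_state()))
plan((.565,.3575,.15),101.5,20)"
```

```text
[0.58788986 0.23611943 0.03      ] 26.923344003247863
[33.3, -35.6, 2.6] turn z -3.73
[35.5, -33.4, 2.6] turn z -3.73
[37.6, -31.0, 2.6] turn z -3.73
[39.6, -28.5, 2.6] turn z -3.73
[41.3, -25.8, 2.6] turn z -3.73
[42.9, -23.1, 2.6] turn z -3.73
[44.3, -20.3, 2.6] turn z -3.73
[45.6, -17.3, 2.6] turn z -3.73
[46.6, -14.3, 2.6] turn z -3.73
[47.4, -11.3, 2.6] turn z -3.73
[48.1, -8.2, 2.6] turn z -3.73
[48.5, -5.0, 2.6] turn z -3.73
[48.7, -1.9, 2.6] turn z -3.73
[48.7, 1.3, 2.6] turn z -3.73
[48.5, 4.5, 2.6] turn z -3.73
[48.1, 7.6, 2.6] turn z -3.73
[47.5, 10.7, 2.6] turn z -3.73
[46.7, 13.8, 2.6] turn z -3.73
[45.7, 16.8, 2.6] turn z -3.73
[44.6, 19.8, 2.6] turn z -3.73
```

>>> apply_moves([
  [[33.3, -35.6, 0], [0, 0, -3.73], -1],
  [[35.5, -33.4, 0], [0, 0, -3.73], -1],
  [[37.6, -31, 0], [0, 0, -3.73], -1],
  [[39.6, -28.5, 0], [0, 0, -3.73], -1],
  [[41.3, -25.8, 0], [0, 0, -3.73], -1],
  [[42.9, -23.1, 0], [0, 0, -3.73], -1],
  [[44.3, -20.3, 0], [0, 0, -3.73], -1],
  [[45.6, -17.3, 0], [0, 0, -3.73], -1],
])

```text
clock: 1.1
eef_pos: [0.4027, -0.2034, 0.2029]
ee_rot: [-2.762, -1.496, 0.0]
contact_force: [0.8, -0.2, -0.0]
grip_width: 1.004
gripper_force: 0.0
```

>>> apply_moves([
  [[46.6, -14.3, 0], [0, 0, -3.73], -1],
  [[47.4, -11.3, 0], [0, 0, -3.73], -1],
  [[48.1, -8.2, 0], [0, 0, -3.73], -1],
  [[48.5, -5, 0], [0, 0, -3.73], -1],
  [[48.7, -1.9, 0], [0, 0, -3.73], -1],
  [[48.7, 1.3, 0], [0, 0, -3.73], -1],
  [[48.5, 4.5, 0], [0, 0, -3.73], -1],
  [[48.1, 7.6, 10], [0, 0, -3.73], -1],
])

```text
clock: 2.1
eef_pos: [0.5117, 0.171, 0.1932]
ee_rot: [2.284, 2.156, 0.002]
contact_force: [1.1, -0.7, 0.1]
grip_width: 1.001
gripper_force: 0.0
```

>>> apply_moves([
  [[47.5, 10.7, 10], [0, 0, -3.73], -1],
  [[46.7, 13.8, 10], [0, 0, -3.73], -1],
  [[45.7, 16.8, 10], [0, 0, -3.73], -1],
  [[44.6, 19.8, 10], [0, 0, -3.73], -1],
  [[0, 0, 0], [0, 0, 0], -1],
  [[0, 0, 0], [0, 0, 0], -1],
])

```text
clock: 2.85
eef_pos: [0.565, 0.3556, 0.1523]
ee_rot: [1.988, 2.432, -0.003]
contact_force: [0.6, 0.1, 0.7]
grip_width: 0.998
gripper_force: 0.0
```

```bash
python3 -c "
from h import *
s=readout.read_state(); im=viewer.read_camera('wrist')[:,:,::-1]; cv2.imwrite('pics/w1.png',im)
c=cam('wrist',s); print(s['clock'],s['eef_pos'],yaw(s))
h=cv2.cvtColor(np.ascontiguousarray(im),cv2.COLOR_BGR2HSV)
m=((h[:,:,0]>24)&(h[:,:,0]<34)&(h[:,:,1]>200)&(h[:,:,2]>90)).astype(np.uint8)
n,l,st,ce=cv2.connectedComponentsWithStats(m);k=1+st[1:,4].argmax();print(st[k])
ys,xs=np.nonzero(l==k);W=np.array([pix2w(c,p,.042)[:2] for p in zip(xs,ys)]);q=W.mean(0);V=np.linalg.eigh(np.cov((W-q).T))[1][:,1];a=(W-q)@V;b=(W-q)@[-V[1],V[0]]
print(q,V,np.ptp(a),np.ptp(b),np.degrees(np.arctan2(V[1],V[0])))
"
```

```text
2.85 [0.56495628 0.3556292  0.15234964] 101.48036642415852Traceback (most recent call last):
  File "<string>", line 7, in <module>
    n,l,st,ce=cv2.connectedComponentsWithStats(m);k=1+st[1:,4].argmax();print(st[k])
                                                      ~~~~~~~~~~~~~~~^^
ValueError: attempt to get argmax of an empty sequence
```

View pics/w1.png

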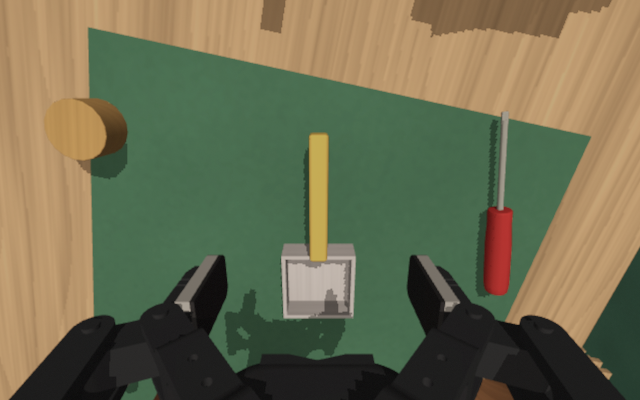

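The wrist view shows the handle vertical at u≈318, its end at (318,135) and its root at (318,261). The pan rim spans (282–355, 255–317).

```bash
python3 -c "
from h import *
s=readout.read_state();c=cam('wrist',s)
e=pix2w(c,(318.5,134.5),.042);b=pix2w(c,(318,260),.042);d=(e-b)/np.linalg.norm(e-b)
print(e,b,np.linalg.norm(e-b),np.degrees(np.arctan2(d[1],d[0])))
print('rim',pix2w(c,(318.5,287),.03))
g=e-.041*d;print('grasp',g,'origin',e-.166*d)
plan((g[0],g[1],.013),np.degrees(np.arctan2(d[1],d[0])),5)"
```

```text
[0.5579684  0.40059944 0.042     ] [0.58241341 0.27801775 0.042     ] 0.12499532124695932 101.27787547745059
rim [0.59086477 0.2393009  0.03      ]
grasp [0.56598666 0.36039114 0.042     ] origin [0.5904326  0.23780486 0.042     ]
[1.1, 0.3, 28.0] turn z 0.03
[1.1, 0.3, 28.0] turn z 0.03
[1.1, 0.3, 28.0] turn z 0.03
[1.1, 0.3, 28.0] turn z 0.03
[1.1, 0.3, 28.0] turn z 0.03
```

>>> apply_moves([
  [[1, 0.3, 30], [0, 0, 0], -1],
  [[1, 0.3, 30], [0, 0, 0], -1],
  [[1, 0.3, 30], [0, 0, 0], -1],
  [[1, 0.3, 25], [0, 0, 0], -1],
  [[1, 0.3, 15], [0, 0, 0], -1],
  [[0, 0, 9], [0, 0, 0], -1],
  [[0, 0, 0], [0, 0, 0], 1],
  [[0, 0, 0], [0, 0, 0], 1],
])

```text
clock: 3.9
eef_pos: [0.5662, 0.3624, 0.0151]
ee_rot: [1.987, 2.433, 0.003]
contact_force: [-0.6, -0.7, -0.2]
grip_width: 0.606
gripper_force: 0.0
```

>>> apply_moves([
  [[0, 0, 0], [0, 0, 0], 1],
  [[0, 0, 0], [0, 0, 0], 1],
  [[0, 0, 0], [0, 0, 0], 1],
  [[0, 0, 0], [0, 0, 0], 1],
])

```text
clock: 4.4
eef_pos: [0.5656, 0.362, 0.0141]
ee_rot: [1.987, 2.433, 0.0]
contact_force: [0.2, -0.5, -0.4]
grip_width: 0.001
gripper_force: 0.0
```

```bash
python3 -c "
from h import *
T=cam('top');S=cam('side')
b=(pix2w(T,(285,206),.123)+pix2w(S,(315,175.5),.123))/2; r=(pix2w(T,(297,134),.123)+pix2w(S,(381,181.5),.123))/2
j=r-b; a=np.degrees(np.arctan2(j[1],j[0])); th=a+90; y=np.array([np.cos(np.radians(th)),np.sin(np.radians(th))])
print(b,r,np.linalg.norm(j),th)
s=readout.read_state(); p=s['eef_pos'];print(p,yaw(s))
# via: same lateral line, 90 mm back of target
g=b[:2]+.125*y; v=g+.12*y
print('via',v,'goal',g)
plan((*v,p[2]),th,6); plan((*g,p[2]),th,6,start=((*v,p[2]),th))"
```

```text
[0.5074029  0.02681201 0.123     ] [0.6330832  0.00329376 0.123     ] 0.12786183151213584 79.40096198215296
[0.56556319 0.36200557 0.0141096 ] 101.52208695657414
via [0.55246693 0.26763193] goal [0.53039475 0.14967931]
[-15.0, -5.3, 0.0] turn z 3.69
[-15.3, -4.3, 0.0] turn z 3.69
[-15.5, -3.3, 0.0] turn z 3.69
[-15.7, -2.3, 0.0] turn z 3.69
[-15.8, -1.3, 0.0] turn z 3.69
[-15.9, -0.3, 0.0] turn z 3.69
[-20.0, -0.0, 0.0] turn z -0.0
[-20.0, -0.0, 0.0] turn z -0.0
[-20.0, -0.0, 0.0] turn z -0.0
[-20.0, -0.0, 0.0] turn z -0.0
[-20.0, -0.0, 0.0] turn z -0.0
[-20.0, -0.0, 0.0] turn z -0.0
```

The gripper closed fully on nothing, so I'll look.

```bash
python3 -c "
from h import *
w=viewer.read_camera('wrist')[:,:,::-1]; t=viewer.read_camera('top')[120:220,60:220,::-1]
cv2.imwrite('pics/w2.png',np.hstack([cv2.resize(w,(480,300)),cv2.resize(t,(320,300))]))"
```

```text
(no output)
```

View pics/w2.png

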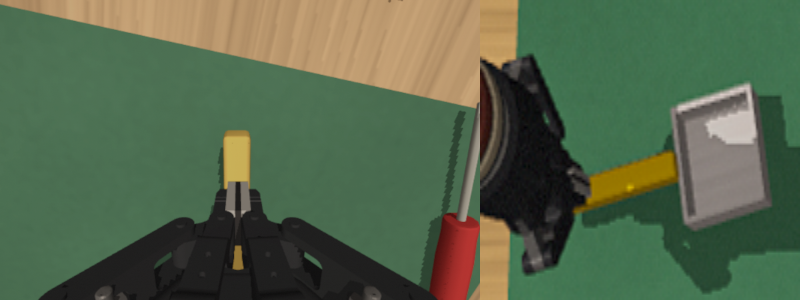

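```bash
python3 -c "
from h import *
w=viewer.read_camera('wrist')[150:400,220:420,::-1]; t=viewer.read_camera('side')[100:190,270:400,::-1]
cv2.imwrite('pics/w3.png',np.hstack([cv2.resize(w,(400,500)),cv2.resize(t,(400,500*400//578)) if 0 else cv2.copyMakeBorder(cv2.resize(t,(400,277)),0,223,0,0,0)]))"
```

```text
(no output)
```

View pics/w3.png

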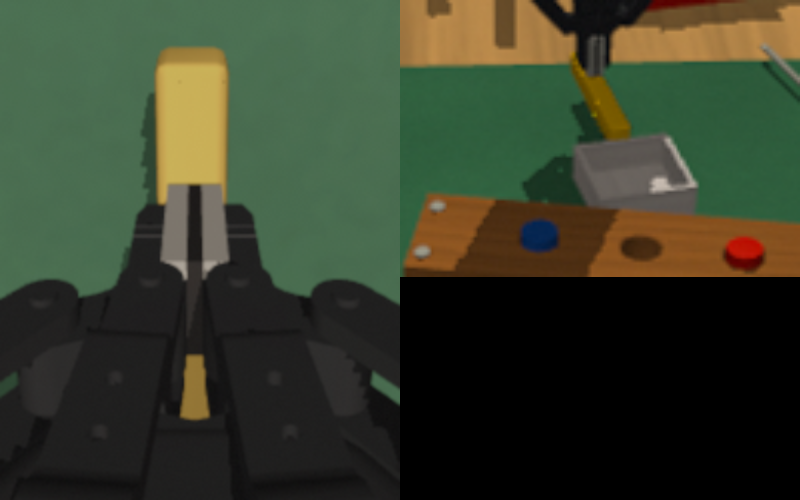

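The pan is untouched. The shut fingertips sit on top of the handle: by pixel geometry in both wrist pictures they end about 29 mm behind the reported TCP. I'll open and go about 29 mm lower, checking the force.

>>> apply_moves([
  [[0, 0, -3], [0, 0, 0], -1],
  [[0, 0, 0], [0, 0, 0], -1],
  [[0, 0, 0], [0, 0, 0], -1],
  [[0, 0, 0], [0, 0, 0], -1],
  [[0, 0, 12], [0, 0, 0], -1],
  [[0, 0, 12], [0, 0, 0], -1],
  [[0, 0, 0], [0, 0, 0], -1],
])

```text
clock: 5.48
eef_pos: [0.5643, 0.3609, -0.009]
ee_rot: [-1.987, -2.433, 0.006]
contact_force: [0.9, 0.3, -0.1]
grip_width: 1.003
gripper_force: 0.0
```

>>> apply_moves([
  [[0, 0, 7], [0, 0, 0], -1],
  [[0, 0, 0], [0, 0, 0], 1],
  [[0, 0, 0], [0, 0, 0], 1],
  [[0, 0, 0], [0, 0, 0], 1],
  [[0, 0, 0], [0, 0, 0], 1],
  [[0, 0, 0], [0, 0, 0], 1],
  [[0, 0, 0], [0, 0, 0], 1],
])

```text
clock: 6.35
eef_pos: [0.5656, 0.362, -0.0137]
ee_rot: [1.987, 2.433, 0.0]
contact_force: [-0.5, -0.3, 2.4]
grip_width: 0.2
gripper_force: 61.8
```

Gripped: the width matches the 18 mm handle. Now I'll slide it, turning it in line with the jig first.

>>> apply_moves([
  [[-15, -5.3, 0], [0, 0, 3.69], 1],
  [[-15.3, -4.3, 0], [0, 0, 3.69], 1],
  [[-15.5, -3.3, 0], [0, 0, 3.69], 1],
  [[-15.7, -2.3, 0], [0, 0, 3.69], 1],
  [[-15.8, -1.3, 0], [0, 0, 3.69], 1],
  [[-15.9, -0.3, 0], [0, 0, 3.69], 1],
  [[0, 0, 0], [0, 0, 0], 1],
  [[0, 0, 0], [0, 0, 0], 1],
])

```text
clock: 7.35
eef_pos: [0.5519, 0.2658, -0.0143]
ee_rot: [2.417, 2.005, -0.005]
contact_force: [-0.0, -2.2, 2.3]
grip_width: 0.2
gripper_force: 62.0
```

```bash
python3 -c "
from h import *
s=readout.read_state();print(s['eef_pos'],yaw(s),s['gripper_force'],s['grip_width'])
plan((.5305,.1507,s['eef_pos'][2]),79.4,6)
im=viewer.read_camera('top')[:,:,::-1];cv2.imwrite('pics/t2.png',cv2.resize(im[100:270,120:460],None,fx=2.3,fy=2.3,interpolation=cv2.INTER_CUBIC))"
```

```text
[ 0.551873    0.26581015 -0.01428825] 79.35614389152062 61.98720574378967 0.20041478648937694
[-19.5, 0.0, 0.0] turn z -0.01
[-19.5, 0.0, 0.0] turn z -0.01
[-19.5, 0.0, 0.0] turn z -0.01
[-19.5, 0.0, 0.0] turn z -0.01
[-19.5, 0.0, 0.0] turn z -0.01
[-19.5, 0.0, 0.0] turn z -0.01
```

View pics/t2.png

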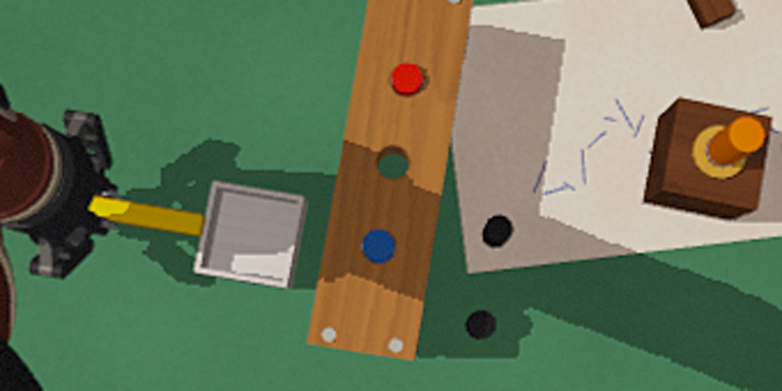

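The pan is held and aligned with the jig, rim centre at crop (250,235) and blue dowel at (379,246). Sliding it in.

>>> apply_moves([
  [[-19.5, 0, 0], [0, 0, 0], 1],
  [[-19.5, 0, 0], [0, 0, 0], 1],
  [[-19.5, 0, 0], [0, 0, 0], 1],
  [[-19.5, 0, 0], [0, 0, 0], 1],
  [[-19.5, 0, 0], [0, 0, 0], 1],
  [[-19.5, 0, 0], [0, 0, 0], 1],
  [[0, 0, 0], [0, 0, 0], 1],
  [[0, 0, 0], [0, 0, 0], 1],
])

```text
clock: 8.4
eef_pos: [0.53, 0.1503, -0.0144]
ee_rot: [2.418, 2.004, -0.006]
contact_force: [0.2, -2.6, 3.6]
grip_width: 0.197
gripper_force: 62.0
```

>>> apply_moves([
  [[0, 0, 0], [0, 0, 0], -1],
  [[0, 0, 0], [0, 0, 0], -1],
  [[0, 0, 0], [0, 0, 0], -1],
  [[0, 0, 0], [0, 0, 0], -1],
])

```text
clock: 8.9
eef_pos: [0.5308, 0.153, -0.014]
ee_rot: [-2.417, -2.007, -0.0]
contact_force: [0.6, 0.2, 0.7]
grip_width: 0.997
gripper_force: 0.0
```

>>> apply_moves([
  [[0, 0, -30], [0, 0, 0], -1],
  [[0, 0, -45], [0, 0, 0], -1],
  [[0, 0, -55], [0, 0, 0], -1],
  [[0, 0, -55], [0, 0, 0], -1],
  [[0, 0, -20], [0, 0, 0], -1],
  [[0, 0, 0], [0, 0, 0], -1],
])

```text
clock: 9.65
eef_pos: [0.5318, 0.1531, 0.1927]
ee_rot: [2.416, 2.005, 0.006]
contact_force: [0.9, -0.5, 0.1]
grip_width: 0.998
gripper_force: 0.0
```

```bash
python3 -c "
from h import *
s=readout.read_state();print(s['clock'],s['eef_pos'],yaw(s)); im=viewer.read_camera('wrist')[:,:,::-1];cv2.imwrite('pics/w4.png',im)
np.save('s4.npy',np.r_[s['eef_pos'],s['ee_rot']])
h=cv2.cvtColor(np.ascontiguousarray(im),cv2.COLOR_BGR2HSV);c=cam('wrist',s)
for n,(a,b),z in (('blue',(105,125),.123),('yel',(20,33),.042)):
    m=((h[:,:,0]>a)&(h[:,:,0]<b)&(h[:,:,1]>130)&(h[:,:,2]>60)).astype(np.uint8)
    _,l,st,ce=cv2.connectedComponentsWithStats(m)
    for k in np.argsort(-st[1:,4])[:2]+1: print(n,st[k],ce[k],pix2w(c,ce[k],z))
"
```

```text
9.65 [0.53177853 0.15310747 0.19271899] 79.37708356468879
blue [303 310  24  26 513] [314.582846   322.60038986] [0.50804625 0.03545354 0.123     ]
yel [ 307  138   17  113 1844] [315.11930586 192.78687636] [0.52706561 0.13429032 0.042     ]
```

View pics/w4.png

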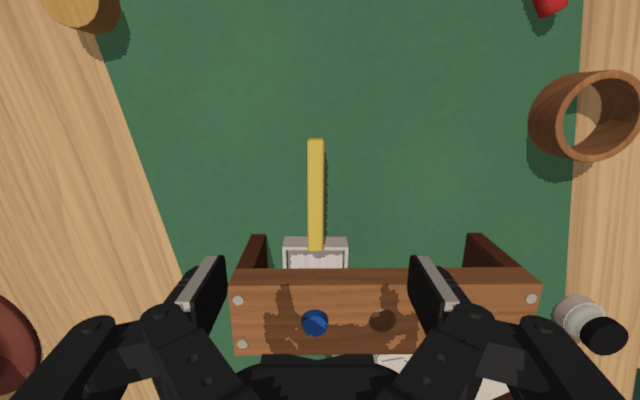

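The pan is under the jig, in line with the dowel (handle u≈315.5, dowel u≈314.5). Next I'll go to the punch.

```bash
python3 -c "
from h import *
a=np.load('s4.npy');s={'eef_pos':a[:3],'ee_rot':a[3:]};c=cam('wrist',s)
e=pix2w(c,(315.5,139),.042);d=np.array([np.cos(np.radians(79.4)),np.sin(np.radians(79.4)),0]);print(e,'pan',e-.166*d)
print('blue top', pix2w(c,(314.5,320),.123))
plan((.582,-.2445,.19),79.4,8)"
```

```text
[0.53807263 0.19037766 0.042     ] pan [0.5075367  0.02721039 0.042     ]
blue top [0.50850844 0.03829829 0.123     ]
[-47.6, 15.5, 0.1] turn z -0.0
[-47.6, 15.4, 0.1] turn z -0.0
[-47.6, 15.4, 0.1] turn z -0.0
[-47.6, 15.4, 0.1] turn z -0.0
[-47.6, 15.4, 0.1] turn z -0.0
[-47.6, 15.4, 0.1] turn z -0.0
[-47.6, 15.4, 0.1] turn z -0.0
[-47.6, 15.4, 0.1] turn z -0.0
```

>>> apply_moves([
  [[-47.6, 15.4, 0], [0, 0, 0], -1],
  [[-47.6, 15.4, 0], [0, 0, 0], -1],
  [[-47.6, 15.4, 0], [0, 0, 0], -1],
  [[-47.6, 15.4, 0], [0, 0, 0], -1],
  [[-47.6, 15.4, 0], [0, 0, 0], -1],
  [[-47.6, 15.4, 0], [0, 0, 0], -1],
  [[-47.6, 15.4, 0], [0, 0, 0], -1],
  [[-47.6, 15.4, 0], [0, 0, 0], -1],
])

```text
clock: 10.7
eef_pos: [0.5806, -0.2456, 0.1884]
ee_rot: [-2.414, -2.004, 0.003]
contact_force: [0.1, 0.5, -0.1]
grip_width: 0.998
gripper_force: 0.0
```

>>> apply_moves([
  [[0, 0, 0], [0, 0, 0], -1],
  [[0, 0, 0], [0, 0, 0], -1],
  [[0, 0, 0], [0, 0, 0], -1],
])

```text
clock: 11.08
eef_pos: [0.5817, -0.2419, 0.1903]
ee_rot: [-2.412, -2.009, -0.0]
contact_force: [0.5, 0.2, 0.3]
grip_width: 1.001
gripper_force: 0.0
```

```bash
python3 -c "
from h import *
s=readout.read_state();print(s['clock'],s['eef_pos'],yaw(s)); im=viewer.read_camera('wrist')[:,:,::-1];cv2.imwrite('pics/w5.png',im)
np.save('s5.npy',np.r_[s['eef_pos'],s['ee_rot']])
h=cv2.cvtColor(np.ascontiguousarray(im),cv2.COLOR_BGR2HSV);c=cam('wrist',s)
m=((h[:,:,0]>5)&(h[:,:,0]<17)&(h[:,:,1]>210)&(h[:,:,2]>120)).astype(np.uint8)
_,l,st,ce=cv2.connectedComponentsWithStats(m)
for k in np.argsort(-st[1:,4])[:3]+1: print(st[k],ce[k],pix2w(c,ce[k],.138))
print('expected top',w2pix(c,(.582,-.2445,.138)),'tool axis at .138',w2pix(c,(*s['eef_pos'][:2],.138)))
"
```

```text
11.075 [ 0.58171642 -0.24194363  0.19026837] 79.5691439757942
expected top [317.67132756 209.24986999] tool axis at .138 [316.69039821 206.17602466]
```

View pics/w5.png

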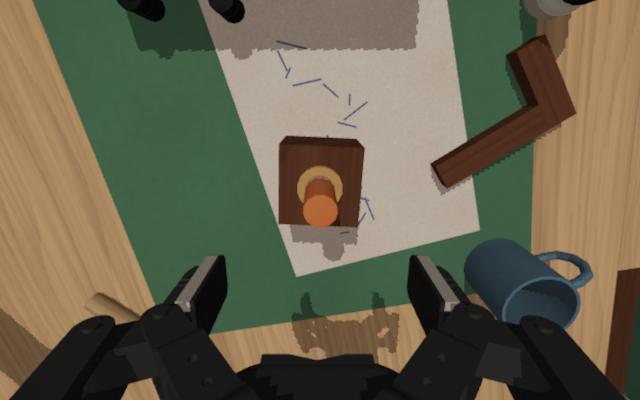

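The punch handle top is centred at (320,211) and the collar at (320,187).

```bash
python3 -c "
from h import *
a=np.load('s5.npy');s={'eef_pos':a[:3],'ee_rot':a[3:]};c=cam('wrist',s)
t=pix2w(c,(320,211),.138);k=pix2w(c,(320,187),.076);print(t,k)
m=(t+k)/2
plan((m[0],m[1],.062),79.4,4)"
```

```text
[ 0.58348154 -0.24620435  0.138     ] [ 0.58414934 -0.24504267  0.076     ]
[-0.8, 0.6, 32.2] turn z 0.04
[-0.8, 0.6, 32.2] turn z 0.04
[-0.8, 0.6, 32.2] turn z 0.04
[-0.8, 0.6, 32.2] turn z 0.04
```

>>> apply_moves([
  [[-1, 0.8, 30], [0, 0, 0], -1],
  [[-1, 0.8, 35], [0, 0, 0], -1],
  [[-1, 0.4, 35], [0, 0, 0], -1],
  [[0, 0.4, 20], [0, 0, 0], -1],
  [[0, 0, 8], [0, 0, 0], -1],
  [[0, 0, 0], [0, 0, 0], -1],
  [[0, 0, 0], [0, 0, 0], -1],
])

```text
clock: 12.0
eef_pos: [0.5845, -0.2477, 0.0643]
ee_rot: [2.416, 2.006, 0.002]
contact_force: [-0.0, 0.7, -0.3]
grip_width: 0.999
gripper_force: 0.0
```

>>> apply_moves([
  [[0, 0, 0], [0, 0, 0], 1],
  [[0, 0, 0], [0, 0, 0], 1],
  [[0, 0, 0], [0, 0, 0], 1],
  [[0, 0, 0], [0, 0, 0], 1],
  [[0, 0, 0], [0, 0, 0], 1],
  [[0, 0, 0], [0, 0, 0], 1],
])

```text
clock: 12.75
eef_pos: [0.5838, -0.2479, 0.0634]
ee_rot: [2.417, 2.006, 0.001]
contact_force: [-0.1, -0.5, 3.4]
grip_width: 0.317
gripper_force: 59.1
```

Gripped: 27 mm against the 28 mm handle. Lifting, then travelling to above the blue dowel.

>>> apply_moves([
  [[0, 0, -10], [0, 0, 0], 1],
  [[0, 0, -20], [0, 0, 0], 1],
  [[0, 0, -30], [0, 0, 0], 1],
  [[0, 0, -35], [0, 0, 0], 1],
  [[0, 0, -30], [0, 0, 0], 1],
  [[0, 0, 0], [0, 0, 0], 1],
  [[0, 0, 0], [0, 0, 0], 1],
])

```text
clock: 13.62
eef_pos: [0.5823, -0.2475, 0.1864]
ee_rot: [-2.415, -2.005, 0.003]
contact_force: [0.2, -0.7, -1.4]
grip_width: 0.31
gripper_force: 59.2
```

```bash
python3 -c "
from h import *
plan((.5075,.028,.189),79.4,8)"
```

```text
[32.1, -15.5, -0.3] turn z -0.0
[32.1, -15.5, -0.3] turn z -0.0
[32.1, -15.5, -0.3] turn z -0.0
[32.1, -15.5, -0.3] turn z -0.0
[32.1, -15.5, -0.3] turn z -0.0
[32.1, -15.5, -0.3] turn z -0.0
[32.1, -15.5, -0.3] turn z -0.0
[32.1, -15.5, -0.3] turn z -0.0
```

>>> apply_moves([
  [[32.1, -15.5, 0], [0, 0, 0], 1],
  [[32.1, -15.5, 0], [0, 0, 0], 1],
  [[32.1, -15.5, 0], [0, 0, 0], 1],
  [[32.1, -15.5, 0], [0, 0, 0], 1],
  [[32.1, -15.5, 0], [0, 0, 0], 1],
  [[32.1, -15.5, 0], [0, 0, 0], 1],
  [[32.1, -15.5, 0], [0, 0, 0], 1],
  [[32.1, -15.5, 0], [0, 0, 0], 1],
])

```text
clock: 14.62
eef_pos: [0.5073, 0.0283, 0.1862]
ee_rot: [-2.416, -2.005, 0.005]
contact_force: [0.3, -0.0, -1.9]
grip_width: 0.312
gripper_force: 59.3
```

>>> apply_moves([
  [[0, 0, 10], [0, 0, 0], 1],
  [[0, 0, 0], [0, 0, 0], 1],
  [[0, 0, 0], [0, 0, 0], 1],
])

```text
clock: 15.0
eef_pos: [0.5089, 0.0259, 0.1773]
ee_rot: [-2.42, -2.003, 0.003]
contact_force: [0.6, -0.3, -2.9]
grip_width: 0.313
gripper_force: 59.3
```

```bash
python3 -c "
from h import *
s=readout.read_state();print(s['clock'],s['eef_pos'],yaw(s))
w=viewer.read_camera('wrist')[:,:,::-1];t=viewer.read_camera('side')[:,:,::-1];np.save('s6.npy',np.r_[s['eef_pos'],s['ee_rot']])
cv2.imwrite('pics/w6f.png',w)
e=s['eef_pos'];n=np.array([e[0],e[1],e[2]-.0334]);print('nose pred wrist',w2pix(cam('wrist',s),n),'side',w2pix(cam('side'),n),'dowel pred side',w2pix(cam('side'),(.5075,.028,.123)))
a=cv2.resize(w[150:290,240:400],(400,350),interpolation=cv2.INTER_CUBIC)
b=cv2.resize(t[90:230,240:400],(400,350),interpolation=cv2.INTER_CUBIC)
cv2.imwrite('pics/w6.png',np.hstack([a,b]))"
```

```text
15.0 [0.5089178  0.02590613 0.17727058] 79.2388929143205
nose pred wrist [316.60570439 215.05948489] side [315.40355315 166.20191684] dowel pred side [314.61132199 174.37652984]
```

View pics/w6.png

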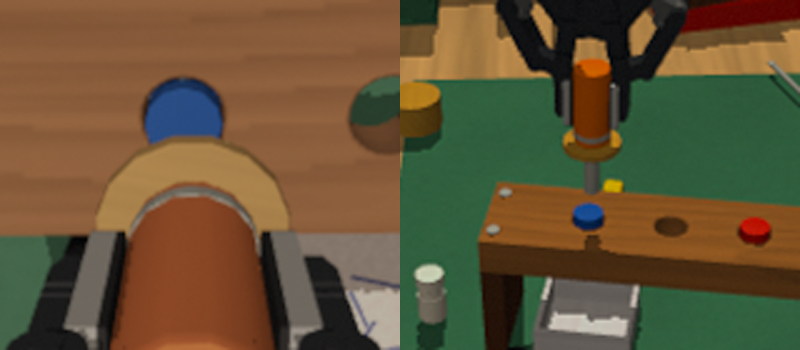

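The wrist crop gives the dowel top centre as crop (183.5,118.5) and the collar centre as about (193,229). In the side crop the nose tip is at (592,190) and the dowel top centre at (588,215).

```bash
python3 -c "
from h import *
a=np.load('s6.npy');s={'eef_pos':a[:3],'ee_rot':a[3:]};c=cam('wrist',s);S=cam('side')
R=Ro.from_rotvec(s['ee_rot']).as_matrix();e=a[:3]
for n,cc,uv,z in (('dowel w',c,(240+183.5/2.5,150+118.5/2.5),.123),('collar w',c,(240+193/2.5,150+229/2.5),.1875),('dowel s',S,(315.2,176),.123),('nose s',S,(316.8,165.8),.144)):
    p=pix2w(cc,uv,z);print(n,p.round(4),'tool',(R.T@(p-e)*1000).round(1))
w=cv2.imread('pics/w6f.png')
print(R[:,2])
h=cv2.cvtColor(cv2.imread('pics/side0.png'),cv2.COLOR_BGR2HSV)
for n,lo,hi in (('blue',105,125),):
    m=((h[:,:,0]>lo)&(h[:,:,0]<hi)&(h[:,:,1]>130)&(h[:,:,2]>60)).astype(np.uint8);m[:150]=0;m[230:]=0
    _,l,st,ce=cv2.connectedComponentsWithStats(m);k=1+st[1:,4].argmax();print(st[k],ce[k])
"
```

```text
dowel w [0.5076 0.0324 0.123 ] tool [ 6.2 -2.4 54.3]
collar w [0.5095 0.0267 0.1875] tool [  0.9   0.4 -10.2]
dowel s [0.5084 0.0226 0.123 ] tool [-3.3  0.2 54.3]
nose s [0.5116 0.0269 0.144 ] tool [ 1.6  2.5 33.3]
[-1.50792900e-03 -6.77752553e-04 -9.99998633e-01]
[310 172  11  10  86] [314.65116279 175.95348837]
```

>>> apply_moves([
  [[3, -2.5, 0], [0, 0, 0], 1],
  [[0, 0, 8], [0, 0, 0], 1],
  [[0, 0, 8], [0, 0, 0], 1],
  [[0, 0, 3], [0, 0, 0], 1],
  [[0, 0, 3], [0, 0, 0], 1],
  [[0, 0, 3], [0, 0, 0], 1],
])

```text
clock: 15.85
eef_pos: [0.5077, 0.0311, 0.1538]
ee_rot: [2.417, 2.006, 0.002]
contact_force: [-1.7, -0.5, 6.3]
grip_width: 0.313
gripper_force: 59.9
```

>>> apply_moves([
  [[0, 0, 3], [0, 0, 0], 1],
  [[0, 0, 3], [0, 0, 0], 1],
])

```text
clock: 16.1
eef_pos: [0.5081, 0.031, 0.1477]
ee_rot: [2.416, 2.005, 0.003]
contact_force: [0.6, 0.3, 3.2]
grip_width: 0.315
gripper_force: 59.7
```

Contact came at the expected height. Continuing the push.

>>> apply_moves([
  [[0, 0, 4], [0, 0, 0], 1],
  [[0, 0, 4], [0, 0, 0], 1],
  [[0, 0, 4], [0, 0, 0], 1],
])

```text
clock: 16.48
eef_pos: [0.5062, 0.0308, 0.134]
ee_rot: [-2.417, -2.005, 0.003]
contact_force: [-0.5, -0.4, -1.8]
grip_width: 0.314
gripper_force: 59.4
```

>>> apply_moves([
  [[0, 0, 4], [0, 0, 0], 1],
  [[0, 0, 4], [0, 0, 0], 1],
  [[0, 0, 3], [0, 0, 0], 1],
  [[0, 0, 0], [0, 0, 0], 1],
])

```text
clock: 16.98
eef_pos: [0.5069, 0.0309, 0.1237]
ee_rot: [-2.417, -2.006, 0.001]
contact_force: [-0.7, -0.3, -1.0]
grip_width: 0.314
gripper_force: 59.4
```

```bash
python3 -c "
from h import *
s=readout.read_state();print(s['clock'],s['eef_pos'],s['contact_force'])
for n in('side','top'):
    im=viewer.read_camera(n)[:,:,::-1];cv2.imwrite(f'pics/{n}7.png',im);h=cv2.cvtColor(np.ascontiguousarray(im),cv2.COLOR_BGR2HSV)
    m=((h[:,:,0]>105)&(h[:,:,0]<125)&(h[:,:,1]>130)&(h[:,:,2]>40)).astype(np.uint8)
    _,l,st,ce=cv2.connectedComponentsWithStats(m)
    for k in range(1,len(st)):
        if st[k,4]>8: print(n,st[k],ce[k].round(1))
print('pan ctr in side',w2pix(cam('side'),(.507,.03,.016)),'hole',w2pix(cam('side'),(.5075,.03,.12)))
"
```

```text
16.975 [0.50686496 0.03087882 0.1237154 ] [-0.69709511 -0.28555205 -1.0285838 ]
side [347  49  18   2  20] [355.6  49.2]
side [368  48  24  32 120] [380.4  70.2]
side [338  61   5   8  11] [340.3  64.6]
side [352  75  17   6  53] [359.4  77.6]
side [345  76   6   6  20] [347.9  78.4]
side [304 211  15  12 137] [310.7 216.3]
pan ctr in side [314.30309999 215.23613506] hole [314.56647336 175.01327838]
```

The dowel has dropped: it now shows at (311,216) in the side view, inside the pan. Raising and returning the punch.

>>> apply_moves([
  [[0, 0, -15], [0, 0, 0], 1],
  [[0, 0, -25], [0, 0, 0], 1],
  [[0, 0, -25], [0, 0, 0], 1],
  [[0, 0, 0], [0, 0, 0], 1],
  [[0, 0, 0], [0, 0, 0], 1],
])

```text
clock: 17.7
eef_pos: [0.5066, 0.0307, 0.1888]
ee_rot: [-2.417, -2.006, 0.001]
contact_force: [-0.1, -0.4, -1.4]
grip_width: 0.316
gripper_force: 59.4
```

```bash
python3 -c "
from h import *
print(readout.read_state()['eef_pos'],yaw(readout.read_state()))
plan((.5838,-.2479,.189),79.4,8)"
```

```text
[0.50656948 0.03067967 0.18875737] 79.3719497835757
[-32.4, 15.9, -0.0] turn z -0.0
[-32.4, 15.9, -0.0] turn z -0.0
[-32.4, 15.9, -0.0] turn z -0.0
[-32.4, 15.9, -0.0] turn z -0.0
[-32.4, 15.9, -0.0] turn z -0.0
[-32.4, 15.9, -0.0] turn z -0.0
[-32.5, 15.9, -0.0] turn z -0.0
[-32.5, 15.9, -0.0] turn z -0.0
```

>>> apply_moves([
  [[-32.4, 15.9, 0], [0, 0, 0], 1],
  [[-32.4, 15.9, 0], [0, 0, 0], 1],
  [[-32.4, 15.9, 0], [0, 0, 0], 1],
  [[-32.4, 15.9, 0], [0, 0, 0], 1],
  [[-32.4, 15.9, 0], [0, 0, 0], 1],
  [[-32.4, 15.9, 0], [0, 0, 0], 1],
  [[-32.4, 15.9, 0], [0, 0, 0], 1],
  [[-32.4, 15.9, 0], [0, 0, 0], 1],
])

```text
clock: 18.7
eef_pos: [0.5836, -0.2482, 0.1872]
ee_rot: [-2.415, -2.005, 0.003]
contact_force: [1.7, 0.8, -1.7]
grip_width: 0.317
gripper_force: 59.4
```

>>> apply_moves([
  [[0, 0, 20], [0, 0, 0], 1],
  [[0, 0, 20], [0, 0, 0], 1],
  [[0, 0, 20], [0, 0, 0], 1],
  [[0, 0, 10], [0, 0, 0], 1],
  [[0, 0, 0], [0, 0, 0], 1],
  [[0, 0, 0], [0, 0, 0], 1],
  [[0, 0, 0], [0, 0, 0], 1],
])

```text
clock: 19.58
eef_pos: [0.585, -0.2475, 0.12]
ee_rot: [2.416, 2.005, 0.001]
contact_force: [-0.3, -0.3, -1.7]
grip_width: 0.314
gripper_force: 59.5
```

```bash
python3 -c "
from h import *
print(readout.read_state()['eef_pos'],readout.read_state()['contact_force'])
plan((.5838,-.2479,.0645),79.4,4)"
```

```text
[ 0.58497491 -0.24746764  0.1199513 ] [-0.31868076 -0.26781934 -1.68547144]
[-0.2, -0.3, 13.9] turn z -0.0
[-0.2, -0.3, 13.9] turn z -0.0
[-0.2, -0.3, 13.9] turn z -0.0
[-0.2, -0.3, 13.9] turn z -0.0
```

>>> apply_moves([
  [[0, -0.5, 12], [0, 0, 0], 1],
  [[0, 0, 12], [0, 0, 0], 1],
  [[0, 0, 12], [0, 0, 0], 1],
  [[0, 0, 10], [0, 0, 0], 1],
  [[0, 0, 5], [0, 0, 0], 1],
  [[0, 0, 2], [0, 0, 0], 1],
  [[0, 0, 0], [0, 0, 0], 1],
])

```text
clock: 20.45
eef_pos: [0.5841, -0.2472, 0.0662]
ee_rot: [2.417, 2.006, 0.001]
contact_force: [0.0, -0.0, -1.6]
grip_width: 0.315
gripper_force: 59.5
```

>>> apply_moves([
  [[0, 0, 1.5], [0, 0, 0], 1],
  [[0, 0, 1], [0, 0, 0], 1],
  [[0, 0, 0], [0, 0, 0], 1],
])

```text
clock: 20.82
eef_pos: [0.5838, -0.2472, 0.0635]
ee_rot: [-2.417, -2.006, 0.0]
contact_force: [-0.9, 1.0, -2.0]
grip_width: 0.313
gripper_force: 59.5
```

>>> apply_moves([
  [[0, 0, 0.5], [0, 0, 0], 1],
  [[0, 0, 0], [0, 0, 0], -1],
  [[0, 0, 0], [0, 0, 0], -1],
  [[0, 0, 0], [0, 0, 0], -1],
  [[0, 0, 0], [0, 0, 0], -1],
  [[0, 0, 0], [0, 0, 0], -1],
])

```text
clock: 21.58
eef_pos: [0.5839, -0.2472, 0.063]
ee_rot: [-2.417, -2.006, -0.0]
contact_force: [-0.4, -0.3, 0.3]
grip_width: 1.002
gripper_force: 0.0
```

>>> apply_moves([
  [[0, 0, -20], [0, 0, 0], -1],
  [[0, 0, -35], [0, 0, 0], -1],
  [[0, 0, -40], [0, 0, 0], -1],
  [[0, 0, -35], [0, 0, 0], -1],
  [[0, 0, -5], [0, 0, 0], -1],
  [[0, 0, 0], [0, 0, 0], -1],
  [[0, 0, 0], [0, 0, 0], -1],
])

```text
clock: 22.45
eef_pos: [0.5828, -0.247, 0.1962]
ee_rot: [-2.415, -2.005, 0.003]
contact_force: [-0.3, -0.8, -1.0]
grip_width: 1.0
gripper_force: 0.0
```

```bash
python3 -c "
from h import *
im0=cv2.imread('pics/side0.png');im=np.ascontiguousarray(viewer.read_camera('side')[:,:,::-1]);cv2.imwrite('pics/side8.png',im)
s=readout.read_state();print(s['clock'],s['eef_pos'],s['contact_force'],s['grip_width'])
def bl(im,lo,hi,r,sm=150):
    h=cv2.cvtColor(im,cv2.COLOR_BGR2HSV);m=((h[:,:,0]>=lo)&(h[:,:,0]<hi)&(h[:,:,1]>sm)&(h[:,:,2]>40)).astype(np.uint8)
    k=np.zeros_like(m);k[r[0]:r[1],r[2]:r[3]]=1;ys,xs=np.nonzero(m*k);return len(xs),xs.mean() if len(xs) else 0,ys.mean() if len(xs) else 0
for n,a in (('orange',(5,16,(260,320,350,400),220)),('red',(0,5,(165,200,365,400))),('blue',(105,125,(165,240,280,350)))):
    print(n,bl(im0,*a),bl(im,*a))
"
```

```text
22.5 [ 0.58287607 -0.24702818  0.19626302] [-0.13935065  0.15309858 -0.13680412] 0.9996160381176251
orange (588, np.float64(373.0595238095238), np.float64(286.44557823129253)) (574, np.float64(373.2857142857143), np.float64(285.9721254355401))
red (98, np.float64(381.3979591836735), np.float64(181.72448979591837)) (0, 0, 0)
blue (91, np.float64(314.967032967033), np.float64(176.1868131868132)) (134, np.float64(310.7014925373134), np.float64(216.3507462686567))
```

```bash
python3 -c "
from h import *
im0=cv2.imread('pics/top0.png');im=viewer.read_camera('top')[:,:,::-1]
for i in (im0,im):
    h=cv2.cvtColor(np.ascontiguousarray(i),cv2.COLOR_BGR2HSV);m=((h[:,:,0]<6)&(h[:,:,1]>180)&(h[:,:,2]>60))[120:150,280:315];ys,xs=np.nonzero(m);print(len(xs),xs.mean()+280,ys.mean()+120)
print(pix2w(cam('side'),(310.7,216.35),.02))
from cell import workorder; print(workorder.close_job())"
```

```text
146 296.5890410958904 133.8972602739726
149 296.5570469798658 133.8791946308725
[0.49920804 0.02221855 0.02      ]
the job is handed in; nothing more can be done
None
```

The job is handed in at about 22.5 s. My last images show the blue dowel in the pan under the jig, the punch upright in its stand and the red dowel unmoved; I don't have the judge's verdict.

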